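# Lock off the saw, sweep the bench, switch back on

### The job

Clear the sign bench with the saw locked off: first turn the saw's key anticlockwise to the red mark, draw it out and stand it upright in its wooden block. Then hold the bench brush by its handle, sweep every offcut on the table right inside the three-walled scrap bay (push them with the brush, never with the gripper), and hang the brush by its handle on the hook. Only then put the key fully back into the switch, turn it clockwise all the way to the green mark and leave it there; do not disturb the paint tins and the tape roll.

Things in the scene. Friction and masses are not known exactly. Their poses are not given: they have to be found in the camera images.
- bay: scrap bay fixed on the table: three plywood walls (12 mm thick, 45 mm high) round a flat yellow patch of table, open on its +y side; inside 300 mm along its x and 170 mm deep along its y. Origin on the table at the middle of the patch; it has no floor to climb
- bay_mouth (a point): middle of the bay's open edge on the table; axes as the bay's: x along the mouth, -y into the bay; the back wall is at y = -170 mm, the side walls at x = -150 and +150 mm
- brush: bench brush standing on its bristles, loose, 300 g: head 110 mm long (x), 36 mm thick (y), 36 mm high, black bristles below; over it an orange D handle. Origin under its middle. The handle is a straight bar along x, 104 mm long, 18 mm thick (y), from 82 to 104 mm high, on two end posts; the opening under the bar is 80 mm long and 46 mm high (36 to 82 mm)
- brush_grip (a point): middle of the brush's handle bar, 93 mm above the bristle ends; axes as the brush's; the bar's underside is 11 mm below this point
- hook: hook stand fixed on the table: steel base plate 90 x 80 x 12 mm, upright post 18 mm across and 215 mm high at the origin, and a level 10 mm thick steel prong that leaves the post along the stand's -x at 190 mm height, 105 mm long, its end turned up so that its tip is 210 mm above the table and 118 mm from the post axis
- hook_seat (a point): point on top of the prong where a handle should hang: 60 mm from the post axis, 195 mm above the table; axes as the stand's (its -x points along the prong to the tip)
- switch: key switch of the saw, fixed on the table: grey box 90 x 90 x 34 mm with a yellow disc; a steel hub 62 mm across and 36 mm high (top rim 72 mm above the table) turns on top. Origin under the box's middle. Red mark on its +x side (off), green mark on its -y side (on)
- hub_slot (a point): middle of the key slot's mouth in the hub, on the hub's axis, 69 mm above the table; it turns with the hub: its x lies along the slot. The slot is 22.5 mm (x) by 11.5 mm (y) and 35 mm deep. White pointer on the hub's +x side
- hub (a joint): turn of the hub: 0 = off (pointer at the red mark), 1.571 = on (pointer at the green mark), growing clockwise seen from above; stops at both ends; it stays where it is left
- key: switch key, loose, 80 g, standing upright in the hub's slot at the start: brass blade 20 mm (x) by 9 mm (y), 42 mm long with a narrower tip, below a red head 44 mm (x) by 14 mm (y), 44 mm tall (42 to 86 mm above the tip). Origin at the middle of the blade's tip, z up to the head. Either way round fits
- key_block: fixed wooden block 70 x 50 x 36 mm high with a slot 23.5 mm (x) by 12.5 mm (y) right through it, in which the key is parked upright, its tip on the table; origin under its middle
- tin_red: red paint tin, loose bystander, 74 mm across, 85 mm high, origin under its middle
- tin_blue: blue paint tin, the same size
- tape: roll of masking tape lying flat, loose bystander, 100 mm across, 25 mm high, origin under its middle
- cut1: offcut, loose, about 50 g: bare pale wood rectangle, 60 x 34 mm, 20 mm thick; lies flat, origin under its middle. Absent in some starts
- cut2: offcut, loose, about 50 g: plywood L, 60 x 50 mm overall, 18 mm thick; lies flat, origin under its middle. Absent in some starts
- cut3: offcut, loose, about 50 g: blue-painted disc, 60 mm across, 18 mm thick; lies flat, origin under its middle. Absent in some starts
- cut4: offcut, loose, about 50 g: red-painted rectangle, 60 x 26 mm, 22 mm thick; lies flat, origin under its middle. Absent in some starts
- cut5: offcut, loose, about 50 g: white-painted T, 60 x 48 mm overall, 18 mm thick; lies flat, origin under its middle. Absent in some starts
- cut6: offcut, loose, about 50 g: darker wood block, 46 x 44 mm, 20 mm thick; lies flat, origin under its middle. Absent in some starts

How it is judged (in metres and radians):
On the way, in this order (a step that is already met when the one before it is completed fails the run):
1. the switch is off and the key stands in its block (horizontal distance between key and key_block below 0.007 m and height (world z) of key below 0.015 m and angle between key's own z axis and vertical below 0.15 rad and value of joint hub below 0.2 rad), for 0.2 s.
2. every offcut is in the scrap bay (y of cut1 in the frame of bay_mouth between -0.17 and -0.01 m and x of cut1 in the frame of bay_mouth between -0.15 and 0.15 m and height (world z) of each of cut1, cut2, cut3, cut4, cut5, cut6 below 0.04 m and y of cut2 in the frame of bay_mouth between -0.17 and -0.01 m and x of cut2 in the frame of bay_mouth between -0.15 and 0.15 m and y of cut3 in the frame of bay_mouth between -0.17 and -0.01 m and x of cut3 in the frame of bay_mouth between -0.15 and 0.15 m and y of cut4 in the frame of bay_mouth between -0.17 and -0.01 m and x of cut4 in the frame of bay_mouth between -0.15 and 0.15 m and y of cut5 in the frame of bay_mouth between -0.17 and -0.01 m and x of cut5 in the frame of bay_mouth between -0.15 and 0.15 m and y of cut6 in the frame of bay_mouth between -0.17 and -0.01 m and x of cut6 in the frame of bay_mouth between -0.15 and 0.15 m), for 0.2 s.
3. the brush hangs on the hook by its handle, let go (x of brush_grip in the frame of hook_seat between -0.055 and 0.06 m and distance between brush_grip and hook_seat below 0.075 m and height (world z) of brush above 0.08 m and contact force between brush and hook above 0.5 N and contact force between brush and the fingers below 0.2 N and linear speed of brush below 0.05 m/s), for 0.3 s.
4. the key is fully in the switch's slot (horizontal distance between key and hub_slot below 0.005 m and z of key in the frame of hub_slot below -0.024 m and angle between key's own z axis and vertical below 0.12 rad), for 0.1 s.
5. the key has turned the switch on (all of step 4 and value of joint hub above 1.35 rad), for 0.2 s.
At the end, for the whole second after the job is handed in: all offcut centres 10 mm or more inside the bay mouth, flat between its walls; brush hanging still on the hook by its handle (origin above 80 mm, bar middle within 75 mm of the seat); key 24 mm or more deep in the slot, centred within 5 mm; hub at 1.35 rad or more (all of step 2 and all of step 3 and all of step 5); the robot touches nothing.
It fails at once if an offcut is pushed or held by the gripper itself (over 2 N) (contact force between any of the fingers, the arm and cut1 above 2 N or contact force between any of the fingers, the arm and cut2 above 2 N or contact force between any of the fingers, the arm and cut3 above 2 N or contact force between any of the fingers, the arm and cut4 above 2 N or contact force between any of the fingers, the arm and cut5 above 2 N or contact force between any of the fingers, the arm and cut6 above 2 N).
It fails at once if a paint tin or the tape roll is moved more than 30 mm (distance of any of tin_red, tin_blue, tape from where it was at the start of the episode above 0.03 m).
Of cut1, cut2, cut3, cut4, cut5, cut6 only 4 to 6 are there at a start; the rules pass over those that are not, and their reading is None.
At some moment in a run one of cut1, cut2, cut3, cut4, cut5, cut6 may be knocked a few centimetres aside while the robot is not near it.
It also fails if it takes over 192 s, if anything falls off the work surface, if the arm or the gripper's body presses on something with over 40 N, if the wrist force passes 120 N, or if a joint passes its speed limit or range.

### The arm

A 6-joint arm with a two-finger parallel gripper is mounted at the origin on the work surface. World frame = base frame: x ahead of the robot, y to its left, z up, the work surface at z = 0. Lengths are in mm, angles in rad, forces in N, time in s.
With the tool pointing down it reaches from about 400 to 925 mm from the base axis. Payload 3.4 kg.
Tool frame: the origin (TCP) lies where the fingers leave the gripper's body, on its centre line; the fingertips stand 73 mm ahead of it and the grasp point (between the pads) lies 54 mm ahead of it; z points along the fingers, y is the line along which they close (so a half turn about z gives the same grasp; the last joint's range is limited). The gripper opens to 85 mm and grips with 20 to 120 N. Pads are 22 mm wide; open, the fingers measure 114 mm over their backs; the gripper's body (76 mm by 85 mm) begins 54 mm behind the grasp point. The pads swing forward as they close: fully open they stand 13 mm farther back than shut.
Start: joints at [-0.073, 0.307, 1.506, -0, 1.328, -0.073], TCP at [575.006, -0.025, 303.905] pointing down, gripper open.
Joint ranges: [-3.12, 3.12], [-1.05, 2.28], [0.14, 2.33], [-1.42, 4.57], [0.1, 2.73], [-2.68, 2.68]. Speed limits (rad/s): [2.57, 2.57, 3.14, 3.14, 3.14, 3.14].

### API

Orientations are given as a unit quaternion [x, y, z, w].
In Python, from workcell import * gives the robot as it stands.
- The arm moves only by the shell command python3 -m handwheel 'ROWS' [OPENING] [FORCE]. ROWS is JSON, a list of rows, each an object of numbers: "x", "y", "z": the shift along the tool's x, y, z in m; "turn": the turn about the tool's z in rad. In form: [{"x": .., "y": .., "z": .., "turn": ..}, ...]. A call has 1 to 20 rows; each row shifts and turns the commanded pose from where the row before left it, along the tool's axes as they then stand; what a row does not reach is not made up. A row lasts 1/8 s, in which the tool goes at most 62.5 mm and 10.7 degrees, less where a joint would pass 70% of its speed; a pose out of reach is approached as far as the arm can. A call with a gripper value outside its range is refused whole. OPENING is the opening, from -1 (shut) to 1 (fully open), set as the call begins (- or left out, the last holds). The fingers move at their own pace and stop on an object; FORCE is the grip in N (left out, the last holds). Time passes only in rows, so rows that do not move let the fingers close. It gives the time, the measured TCP pose, the force, the opening and the grip force at its end, in the units of the state.
- get_state(): the state, without advancing time (a new reading comes with each control period).
- capture(name): name is "scene" or "side" or "wrist"; returns (picture, depth): 384x512x3 uint8, red, green, blue; 384x512 float32, mm along the optical axis (not along the pixel's ray), 0 where there is no reading.
- calibration(name): a dict with "intrinsics" (3x3 intrinsics, pixels), "extrinsics" (4x4, takes a point from world to camera coordinates). Camera axes: x right, y down, z forward; pixel columns grow to the right and rows downward; lengths in mm; the calibration is good to about 2 mm. A picture is of the moment at which its call begins: read the wrist's pose just before it. calibration takes no time and is no camera call; for the wrist camera it gives the pose at the moment of the call.
- job_done(): hands the job in; it is judged then, once.
The state is a dict: "time": time; "joint_pos": joint angles; "qd": joint speeds; "joint_efforts": joint torques, N m; "tool_pos": TCP position; "ee_rot": TCP orientation; "wrist_force": force on the tool from outside, world axes, zero at the start; "torque": the same for the moment, N m; "width": finger opening in mm; "grasp_force": force on a finger pad.
Only numpy, scipy, OpenCV 4.12 (cv2) and the standard library are available. Lean on these libraries where they do the work, as an engineer would, in place of code of your own. Each camera call takes 0.05 s, during which the arm holds its last target. There are 200 camera calls.

## Working session

There is one attempt and no reset: what is moved stays moved. The work goes in short steps, Python scripts to look and compute and a shell command to move; the robot and the scene stay as the last step left them, time stands still between calls to the robot, and variables do not carry over. Pictures are saved under pics/ and viewed, at most 14 in all, crops included, and the job is handed in when it is done.

```bash
mkdir -p pics; ls
cat > h.py <<'E'
from workcell import *
import numpy as np, cv2
def snap(n,f):
    c=calibration(n); p,d=capture(n); cv2.imwrite(f'pics/{f}.png',p[:,:,::-1]); np.savez(f'pics/{f}.npz',p=p,d=d,K=c['intrinsics'],E=c['extrinsics'])
def ld(f): return np.load(f'pics/{f}.npz')
def cloud(f):
    z=ld(f);K=np.array(z['K']);d=z['d'];v,u=np.mgrid[:d.shape[0],:d.shape[1]]
    P=np.stack([(u-K[0,2])/K[0,0]*d,(v-K[1,2])/K[1,1]*d,d],-1)
    E=np.array(z['E']);W=(P-E[:3,3])@E[:3,:3]; W[d==0]=np.nan
    return W
def onplane(f,u,v,h):
    z=ld(f);K=z['K'];E=z['E'];r=E[:3,:3].T@np.linalg.inv(K)@[u,v,1];o=-E[:3,:3].T@E[:3,3]
    return o+r*(h-o[2])/r[2]
def topdown(f,out,lo,hi,x0=250,x1=950,y0=-450,y1=450,s=1.5):
    pass
E
python3 - <<'E'
from h import *
snap('scene','s0');snap('side','d0');snap('wrist','w0')
print(get_state())
for f in('s0','d0','w0'):
    E=ld(f)['E'];print(f,-E[:3,:3].T@E[:3,3],E[2,:3])
a=cv2.imread('pics/s0.png');
cv2.imwrite('pics/s0b.png',cv2.resize(a,(800,600),interpolation=cv2.INTER_CUBIC))
a=cv2.imread('pics/d0.png');
cv2.imwrite('pics/d0b.png',cv2.resize(a,(800,600),interpolation=cv2.INTER_CUBIC))
E
```

```text
pics
{'time': 0.15, 'joint_pos': array([-7.35009753e-02,  3.07394673e-01,  1.50739211e+00,  1.80901741e-05,
        1.32841530e+00, -7.35071230e-02]), 'qd': array([ 0.00021368, -0.00241907, -0.00321555,  0.00026939, -0.00091496,
        0.00136899]), 'joint_efforts': array([ 7.71606137e-04, -4.57977819e+01, -2.52218986e+01, -9.54763436e-05,
        8.49722768e-03, -4.89260890e-05]), 'tool_pos': array([5.74568143e+02, 1.19720425e-02, 3.03189195e+02]), 'ee_rot': array([ 7.07105919e-01,  7.07107186e-01, -5.19046320e-04, -6.15002890e-04]), 'wrist_force': array([0.61317394, 0.58480748, 0.11490073]), 'torque': array([-0.02361336, -0.09176026, -0.0077987 ]), 'grasp_force': 0.0, 'width': 85.63974676004256}
s0 [1301.56744315   80.97176322  685.10416795] [-0.78545598 -0.04974824 -0.61691492]
d0 [ -43.66425853 -732.70545764 1228.58809052] [ 0.44560996  0.51214642 -0.73426004]
w0 [574.60030715  73.4081889  373.06544457] [-0.00158256 -0.28912929 -0.95728875]
```

View pics/s0b.png

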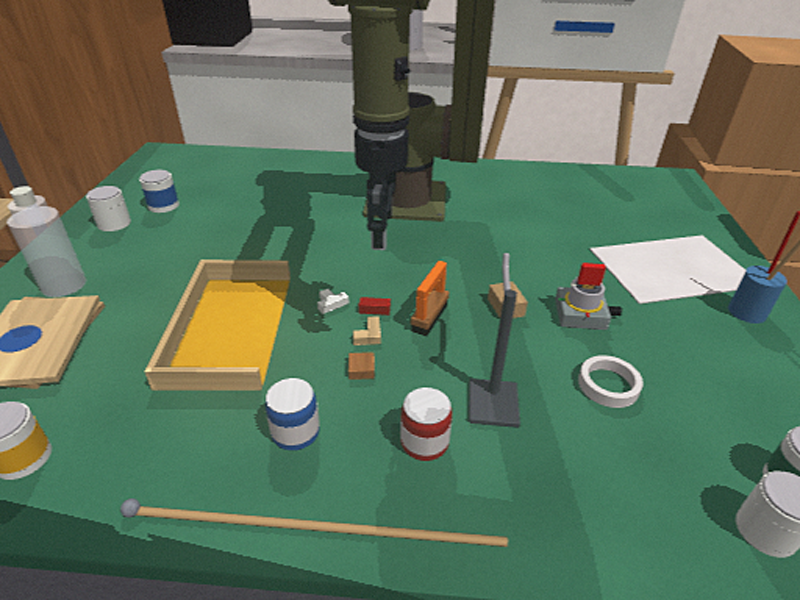

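View pics/d0b.png

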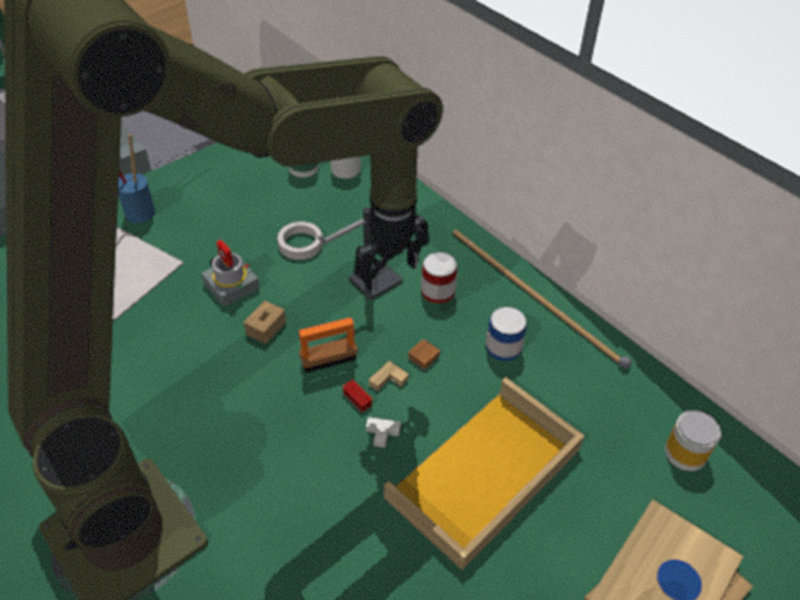

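The scene view shows the bay at left (−y), with four offcuts between it and the brush: T (330,300), red (375,306), L (368,332) and dark block (362,365). The hook is at (500,350), the key block at (507,300), the switch at (588,300), the tape at (610,380) and the tins at (292,412) and (426,422). The side view confirms this. Next I'll make an orthographic map from the depth.

```bash
cat >> h.py <<'E'
def ortho(fs,out,y0=-420,x0=300,zlo=-20,zhi=240):
    im=np.zeros((600,800,3),np.uint8);H=np.full((600,800),-99.)
    for f in fs:
        W=cloud(f).reshape(-1,3);C=ld(f)['p'].reshape(-1,3)[:,::-1]
        m=np.isfinite(W[:,0])&(W[:,2]>zlo)&(W[:,2]<zhi);W=W[m];C=C[m]
        o=np.argsort(W[:,2]);W=W[o];C=C[o]
        for dx in(-1,0,1):
            for dy in(-1,0,1):
                r=np.round(W[:,0]-x0).astype(int)+dx;c=np.round(W[:,1]-y0).astype(int)+dy
                k=(r>=0)&(r<600)&(c>=0)&(c<800);k[k]&=W[k,2]>=H[r[k],c[k]]-2
                im[r[k],c[k]]=C[k];H[r[k],c[k]]=W[k,2]
    for i in range(0,600,100): im[i,::4]=255;cv2.putText(im,str(x0+i),(0,i+12),0,.4,(0,255,255))
    for j in range(20,800,100): im[::4,j]=255;cv2.putText(im,str(y0+j),(j,595),0,.4,(0,255,255))
    cv2.imwrite(f'pics/{out}.png',im)
E
python3 - <<'E'
from h import *
ortho(['s0','d0'],'o0')
E
```

```text
(no output)
```

View pics/o0.png

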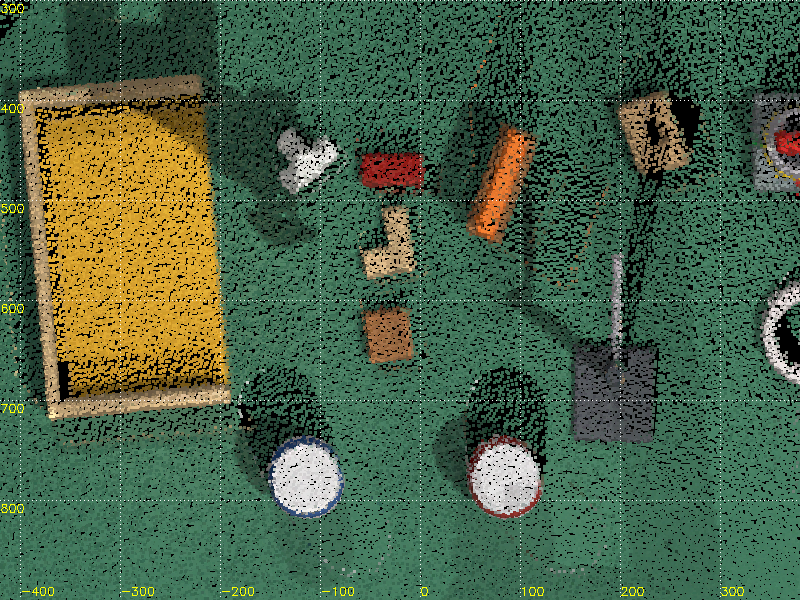

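The map is clear: y = col−420, x = row+300. The brush is at (483,82), the block at (432,242) and the switch near (440,360). I'll move the wrist camera over the switch and block.

```bash
python3 -m handwheel '[{"x":0.04,"y":-0.016},{"x":0.04,"y":-0.016},{"x":0.04,"y":-0.016},{"x":0.04,"y":-0.016},{"x":0.04,"y":-0.016},{"x":0.04,"y":-0.016},{"x":0.04,"y":-0.016},{"x":0.04,"y":-0.016},{},{}]' 1 60
python3 - <<'E'
from h import *
print(get_state()['tool_pos'])
snap('wrist','w1')
a=cv2.imread('pics/w1.png');cv2.imwrite('pics/w1b.png',cv2.resize(a,(800,600),interpolation=cv2.INTER_CUBIC))
E
```

```text
[5.74568143e+02 1.19720425e-02 3.03189195e+02]invalid input at $[0]: expected keys x, y, z, turn
```

View pics/w1b.png

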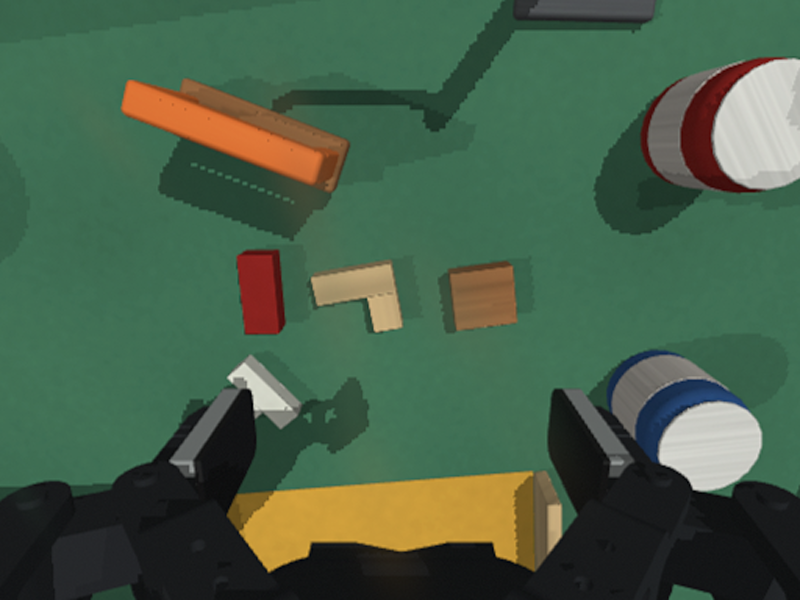

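The move was refused because every row needs all four keys. This picture is from the start pose and shows the brush and the four offcuts. I'll retype the rows.

```bash
python3 -m handwheel '[{"x":0.04,"y":-0.016,"z":0,"turn":0},{"x":0.04,"y":-0.016,"z":0,"turn":0},{"x":0.04,"y":-0.016,"z":0,"turn":0},{"x":0.04,"y":-0.016,"z":0,"turn":0},{"x":0.04,"y":-0.016,"z":0,"turn":0},{"x":0.04,"y":-0.016,"z":0,"turn":0},{"x":0.04,"y":-0.016,"z":0,"turn":0},{"x":0.04,"y":-0.016,"z":0,"turn":0},{"x":0,"y":0,"z":0,"turn":0},{"x":0,"y":0,"z":0,"turn":0}]' 1 60
python3 - <<'E'
from h import *
print(get_state()['tool_pos'])
snap('wrist','w2')
a=cv2.imread('pics/w2.png');cv2.imwrite('pics/w2b.png',cv2.resize(a,(800,600),interpolation=cv2.INTER_CUBIC))
E
```

```text
time: 1.45
tool_pos: [446.9, 319.7, 303.7]
ee_rot: [0.707, 0.707, -0.0, 0.0]
wrist_force: [0.1, -0.4, 0.2]
width: 85.1
grasp_force: 0.0
[446.9003379  319.71494649 303.67320562]
```

View pics/w2b.png

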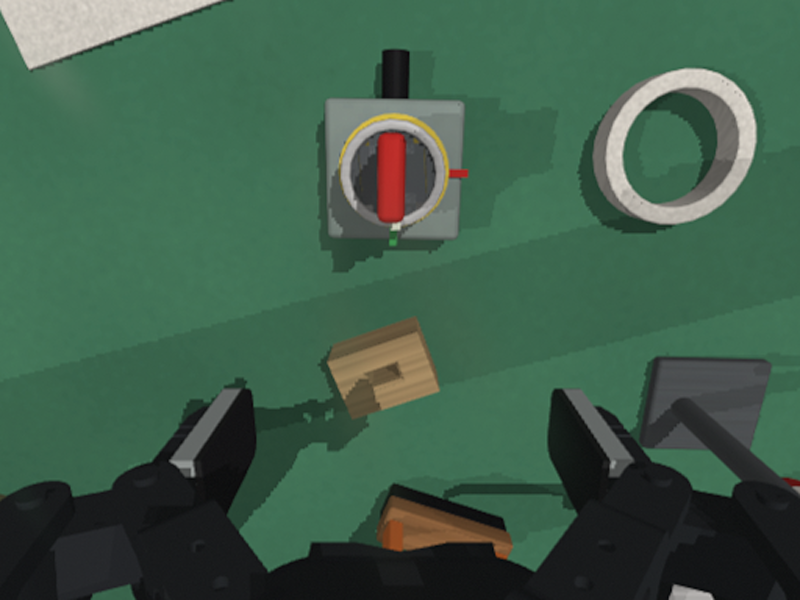

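The wrist view shows the key head (392,177) along world y, with the pointer at the green mark (394,235). The block slot is at (386,372) and the hook plate at (705,405). Now I'll measure these from depth.

```bash
cat >> h.py <<'E'
def rect(P):
    r=cv2.minAreaRect(P[:,:2].astype(np.float32)); b=cv2.boxPoints(r)
    e=[b[1]-b[0],b[2]-b[1]]; l=max(e,key=np.linalg.norm)
    return np.round(r[0],1),np.round(sorted(r[1]),1),round(np.degrees(np.arctan2(l[1],l[0]))%180,1)
E
python3 - <<'E'
from h import *
W=cloud('w2');p=ld('w2')['p'].astype(int);R,G,B=p[...,0],p[...,1],p[...,2]
m=(R>150)&(G<80)&(B<80)&(W[...,2]>90); print('key',rect(W[m]),np.nanmedian(W[m][:,2]),m.sum())
def reg(x0,x1,y0,y1,z0,z1): return (W[...,0]>x0)&(W[...,0]<x1)&(W[...,1]>y0)&(W[...,1]<y1)&(W[...,2]>z0)&(W[...,2]<z1)
m=reg(370,510,300,430,68,76); print('hub',rect(W[m]),m.sum())
m=reg(370,510,300,430,28,38)&(abs(R-B)<30); print('box',rect(W[m]),np.median(W[m],0))
m=reg(370,500,190,290,32,40); print('block',rect(W[m]),np.median(W[m][:,2]),m.sum())
m=reg(370,500,190,290,-5,30); 
# slot pixels by crop
g=p[225:258,225:270]
sl=np.zeros(R.shape,bool); sl[225:250,228:264]=True
lum=p.sum(-1)
for th in(150,190,220):
    k=sl&(lum<th); v,u=np.nonzero(k); 
    P=np.array([onplane('w2',a,b,36) for a,b in zip(u,v)]); print('slot',th,len(u), rect(P) if len(u)>5 else '')
for f in('w2','s0','d0'):
    W=cloud(f); m=reg(640,760,130,260,8,16); print(f,'plate',rect(W[m]) if m.sum()>5 else '',m.sum())
    m=reg(640,760,130,260,40,180); print('post',np.nanmedian(W[m],0) if m.sum() else '',rect(W[m]) if m.sum()>5 else '')
    m=reg(530,760,130,260,188,225); print('prong',rect(W[m]) if m.sum()>5 else '',m.sum(), W[m].min(0) if m.sum() else '',W[m].max(0) if m.sum() else '')
E
```

```text
key (array([441.7, 380.3]), array([11.4, 39.9]), np.float32(89.3)) 119.46024292905848 795
hub (array([440.9, 379.9]), array([60.8, 61. ]), np.float32(137.0)) 2353
box (array([441. , 378.3]), array([90.3, 93.4]), np.float32(89.1)) [438.91563905 390.99687179  33.65725114]
block (array([433.3, 233.9]), array([51.1, 70.3]), np.float32(20.0)) 35.5708913841184 2293
slot 150 0 
slot 190 16 (array([441.3, 239.5]), array([4. , 8.5]), np.float32(146.8))
slot 220 43 (array([430.6, 233.4]), array([ 8.6, 28.8]), np.float32(26.0))
w2 plate (array([692. , 196.2]), array([79.9, 90.7]), np.float32(178.8)) 3406
post [666.97650465 202.74744577  83.41398456] (array([668.4, 199.5]), array([10.7, 17.9]), np.float32(49.2))
prong (array([577.1, 200.1]), array([ 5.9, 22.7]), np.float32(172.2)) 195 [566.0563455  197.04844868 190.65800028] [588.1949465  203.77202539 198.15602986]
s0 plate (array([695., 195.]), array([79.6, 91.8]), np.float32(177.7)) 802
post [681.36704355 193.4292936  115.4657538 ] (array([679.5, 193.5]), array([10.5, 18. ]), np.float32(73.3))
prong (array([621.9, 193.9]), array([ 16.4, 126.5]), np.float32(0.7)) 204 [558.64462882 186.33112812 188.34759774] [685.06601905 202.82578301 218.06227536]
d0 plate (array([690. , 191.1]), array([81.4, 91.4]), np.float32(176.2)) 207
post [665.95835577 191.82582116 149.72034882] (array([666.7, 192. ]), array([14.4, 16.7]), np.float32(137.3))
prong (array([615.6, 198. ]), array([ 17.6, 122.5]), np.float32(177.9)) 139 [554.32309894 187.16958606 188.01535407] [676.9298662  204.8600548  220.87775674]
```

Measured values:
- **Switch axis:** about (441.2,380), key yaw about 89.3°, tip z about 33.5 (as expected).
- **Block:** (433.3,233.9), slot at 20°.
- **Hook:** post about (674,196), prong along −x.

Now I'll grasp the key.

```bash
python3 -m handwheel '[{"x":0.03,"y":-0.003,"z":0.02,"turn":0.012},{"x":0.03,"y":-0.0024,"z":0.02,"turn":0},{"x":0,"y":0,"z":0.04,"turn":0},{"x":0,"y":0,"z":0.035,"turn":0},{"x":0,"y":0,"z":0.02,"turn":0},{"x":0,"y":0,"z":0.015,"turn":0},{"x":0,"y":0,"z":0,"turn":0},{"x":0,"y":0,"z":0,"turn":0}]' 1 60
python3 -m handwheel '[{"x":0,"y":0,"z":0,"turn":0},{"x":0,"y":0,"z":0,"turn":0},{"x":0,"y":0,"z":0,"turn":0},{"x":0,"y":0,"z":0,"turn":0},{"x":0,"y":0,"z":0,"turn":0},{"x":0,"y":0,"z":0,"turn":0},{"x":0,"y":0,"z":0,"turn":0},{"x":0,"y":0,"z":0,"turn":0}]' -1 60
```

```text
time: 2.5
tool_pos: [442.8, 380.1, 154.7]
ee_rot: [0.712, 0.703, 0.001, 0.0]
wrist_force: [-0.6, -0.2, -0.5]
width: 85.4
grasp_force: 0.0
time: 3.5
tool_pos: [442.0, 380.1, 154.2]
ee_rot: [0.711, 0.703, 0.0, -0.0]
wrist_force: [-0.8, 0.1, 4.1]
width: 13.3
grasp_force: 58.9
```

```bash
python3 -m handwheel '[{"x":0,"y":0,"z":0,"turn":-0.13},{"x":0,"y":0,"z":0,"turn":-0.13},{"x":0,"y":0,"z":0,"turn":-0.13},{"x":0,"y":0,"z":0,"turn":-0.13},{"x":0,"y":0,"z":0,"turn":-0.13},{"x":0,"y":0,"z":0,"turn":-0.13},{"x":0,"y":0,"z":0,"turn":-0.13},{"x":0,"y":0,"z":0,"turn":-0.13},{"x":0,"y":0,"z":0,"turn":-0.13},{"x":0,"y":0,"z":0,"turn":-0.13},{"x":0,"y":0,"z":0,"turn":-0.13},{"x":0,"y":0,"z":0,"turn":-0.13},{"x":0,"y":0,"z":0,"turn":-0.01},{"x":0,"y":0,"z":0,"turn":0},{"x":0,"y":0,"z":0,"turn":0}]'
python3 -c "
from h import *
s=get_state();print(s['tool_pos'],s['ee_rot'],s['torque'],s['joint_pos'])"
```

```text
time: 5.38
tool_pos: [441.7, 379.9, 154.2]
ee_rot: [0.006, 1.0, -0.0, -0.0]
wrist_force: [-2.0, -1.1, 4.9]
width: 13.4
grasp_force: 59.1
[441.69451122 379.92369922 154.15270652] [ 6.46096558e-03  9.99979099e-01 -5.38198029e-05 -2.32497995e-04] [-0.13040111  0.31821782 -0.02055056] [ 6.37762179e-01  4.65110932e-01  1.67748460e+00  2.29682815e-04
  9.99433579e-01 -9.20236376e-01]
```

```bash
python3 -m handwheel '[{"x":0,"y":0,"z":-0.01,"turn":0},{"x":0,"y":0,"z":-0.02,"turn":0},{"x":0,"y":0,"z":-0.03,"turn":0},{"x":0.006,"y":-0.0262,"z":0,"turn":0},{"x":0,"y":-0.03,"z":0,"turn":0},{"x":0,"y":-0.03,"z":0,"turn":0},{"x":0,"y":-0.03,"z":0,"turn":0},{"x":0,"y":-0.03,"z":0,"turn":0},{"x":0,"y":0,"z":0.02,"turn":-0.121},{"x":0,"y":0,"z":0.015,"turn":-0.121},{"x":0,"y":0,"z":0.01,"turn":-0.12},{"x":0,"y":0,"z":0,"turn":0},{"x":0,"y":0,"z":0,"turn":0},{"x":0,"y":0,"z":0,"turn":0}]'
python3 -c "
from h import *
s=get_state();print(s['tool_pos'],s['ee_rot'],2*np.degrees(np.arctan2(s['ee_rot'][1],s['ee_rot'][0])))
snap('side','d1');snap('wrist','w3')
a=cv2.imread('pics/d1.png')[150:280,110:260]; b=cv2.imread('pics/w3.png')[230:384,120:400]
a=cv2.resize(a,(450,390)); b=cv2.resize(b,(350,192))
c=np.zeros((390,800,3),np.uint8);c[:,:450]=a;c[:192,450:]=b;cv2.imwrite('pics/c1.png',c)"
```

```text
time: 7.12
tool_pos: [434.5, 234.1, 169.5]
ee_rot: [-0.173, 0.985, 0.0, 0.001]
wrist_force: [0.3, 0.5, -0.4]
width: 13.3
grasp_force: 59.0
[434.46546005 234.06457602 169.45977558] [-1.73267273e-01  9.84874674e-01  8.84901435e-05  5.66326316e-04] 199.9556829856752
```

View pics/c1.png

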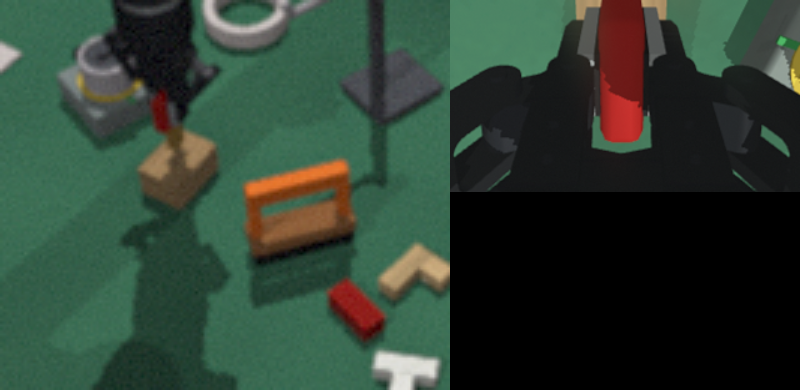

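The crop shows the key hanging right over the block's slot, and tip z works out to about 49 mm. I'll lower it in steps and check the forces.

```bash
python3 -m handwheel '[{"x":0.0004,"y":0,"z":0.008,"turn":0},{"x":0,"y":0,"z":0.006,"turn":0},{"x":0,"y":0,"z":0.006,"turn":0},{"x":0,"y":0,"z":0.006,"turn":0},{"x":0,"y":0,"z":0.006,"turn":0},{"x":0,"y":0,"z":0,"turn":0}]'
python3 -m handwheel '[{"x":0,"y":0,"z":0.006,"turn":0},{"x":0,"y":0,"z":0.005,"turn":0},{"x":0,"y":0,"z":0.0035,"turn":0},{"x":0,"y":0,"z":0,"turn":0},{"x":0,"y":0,"z":0,"turn":0}]'
```

```text
time: 7.98
tool_pos: [433.4, 233.6, 136.3]
ee_rot: [-0.174, 0.985, -0.0, -0.001]
wrist_force: [0.4, 0.3, 0.2]
width: 13.4
grasp_force: 59.0
time: 8.6
tool_pos: [433.8, 233.8, 122.5]
ee_rot: [-0.174, 0.985, 0.0, 0.0]
wrist_force: [0.1, -0.2, -0.9]
width: 13.3
grasp_force: 59.0
```

```bash
python3 -m handwheel '[{"x":0,"y":0,"z":0,"turn":0},{"x":0,"y":0,"z":0,"turn":0},{"x":0,"y":0,"z":0,"turn":0},{"x":0,"y":0,"z":0,"turn":0},{"x":0,"y":0,"z":0,"turn":0},{"x":0,"y":0,"z":-0.01,"turn":0},{"x":0,"y":0,"z":-0.03,"turn":0},{"x":0,"y":0,"z":-0.05,"turn":0},{"x":0,"y":0,"z":-0.05,"turn":0},{"x":0,"y":0,"z":-0.04,"turn":0},{"x":0,"y":0,"z":0,"turn":0}]' 1
python3 - <<'E'
from h import *
snap('scene','s1');snap('side','d1b')
for f in('w0','s1','d1b'):
    W=cloud(f);p=ld(f)['p'].astype(int);R,G,B=p[...,0],p[...,1],p[...,2]
    def reg(x0,x1,y0,y1,z0,z1): return (W[...,0]>x0)&(W[...,0]<x1)&(W[...,1]>y0)&(W[...,1]<y1)&(W[...,2]>z0)&(W[...,2]<z1)
    m=reg(400,580,20,140,98,112)&(R>B+60)
    if m.sum()>20: print(f,'bar',rect(W[m]),m.sum(),np.median(W[m],0))
    m=reg(400,480,190,280,78,95)&(R>G+60); 
    if m.sum()>8: print(f,'keytop',rect(W[m]),m.sum(),np.median(W[m],0))
    m=reg(370,750,-260,40,8,30);n,l,st,c=cv2.connectedComponentsWithStats(m.astype(np.uint8))
    for i in range(1,n):
        if st[i,4]>40:P=W[l==i];print(f,st[i,4],rect(P),np.median(P[:,2]).round(1),p[l==i].mean(0).round())
    m=reg(300,800,-430,-150,38,52)
    if m.sum()>50: print(f,'bay walls',rect(W[m]),m.sum())
    m=reg(380,720,-430,-150,-5,6)&(R>150)&(B<100)
    if m.sum()>50: print(f,'patch',rect(W[m]),m.sum())
E
```

```text
time: 9.98
tool_pos: [435.5, 234.5, 306.8]
ee_rot: [-0.174, 0.985, 0.001, 0.004]
wrist_force: [0.8, -0.0, -0.2]
width: 85.3
grasp_force: 0.0
w0 bar (array([482.8,  81.8]), array([ 18.1, 103.3]), np.float32(159.6)) 3058 [482.15890474  82.51154543 103.63387077]
w0 1320 (array([469.1, -26.9]), array([26.7, 59.6]), np.float32(91.0)) 21.5 [127.  33.  30.]
w0 1495 (array([540.7, -34.2]), array([50.6, 60.1]), np.float32(9.9)) 17.6 [175. 153. 111.]
w0 1572 (array([634.3, -30.5]), array([44.5, 46.2]), np.float32(8.1)) 19.6 [133.  96.  62.]
w0 888 (array([ 462.3, -113.1]), array([28.2, 60.4]), np.float32(130.7)) 17.3 [171. 173. 162.]
w0 275 (array([ 743.1, -107.6]), array([ 7.1, 40.5]), np.float32(80.9)) 20.0 [80. 84. 90.]
w0 275 (array([ 690.4, -224.5]), array([11.8, 70.2]), np.float32(85.6)) 19.1 [107.  93.  68.]
w0 bay walls (array([ 694.3, -216.3]), array([11.5, 53. ]), np.float32(93.9)) 298
w0 patch (array([ 558. , -245.3]), array([ 97.4, 260.5]), np.float32(1.9)) 7099
s1 bar (array([485. ,  82.9]), array([ 18.7, 103.9]), np.float32(158.9)) 154 [494.55938868  80.82079512 104.88815604]
s1 
[... 1189 characters left out ...]
15.8]), array([11.2, 46.2]), np.float32(94.0)) 19.8 [86. 89. 98.]
d1b 211 (array([537.6, -32.9]), array([53.1, 64.1]), np.float32(4.4)) 17.0 [165. 141. 103.]
d1b 192 (array([467.6, -28.2]), array([30.5, 64.2]), np.float32(88.8)) 20.9 [125.  29.  25.]
d1b 90 (array([ 689.5, -224.5]), array([ 8.8, 71.1]), np.float32(92.8)) 19.1 [109.  94.  69.]
d1b 221 (array([ 452.8, -120. ]), array([52.7, 59.5]), np.float32(130.9)) 17.5 [198. 198. 192.]
d1b 41 (array([ 377.9, -240.2]), array([ 4.5, 36.3]), np.float32(93.5)) 17.7 [107.  92.  68.]
d1b bay walls (array([ 579.4, -277.4]), array([214. , 400.9]), np.float32(6.1)) 1131
d1b patch (array([ 552. , -281.9]), array([160.7, 282.6]), np.float32(5.2)) 4663
```

The key stands upright in the block (top at z≈86). The brush bar is at (482.8,81.8), 159.6°, and the bay mouth centre is about (539.5,−205), rotated 5.2°. Now I'll move over the brush.

```bash
python3 -m handwheel '[{"x":0,"y":0,"z":0,"turn":0.176},{"x":0,"y":0,"z":0,"turn":0.176},{"x":0,"y":0,"z":0,"turn":0.176},{"x":0,"y":0,"z":0,"turn":0.177},{"x":-0.0276,"y":-0.0366,"z":0,"turn":0},{"x":-0.035,"y":-0.045,"z":0,"turn":0},{"x":-0.035,"y":-0.045,"z":0.02,"turn":0},{"x":0,"y":0,"z":0.04,"turn":0},{"x":0,"y":0,"z":0.04,"turn":0},{"x":0,"y":0,"z":0.02,"turn":0},{"x":0,"y":0,"z":0,"turn":0},{"x":0,"y":0,"z":0,"turn":0},{"x":0,"y":0,"z":0,"turn":0}]' 1 
python3 -c "
from h import *
s=get_state();print(s['tool_pos'],s['ee_rot'],2*np.degrees(np.arctan2(s['ee_rot'][1],s['ee_rot'][0])),s['joint_pos'])"
```

```text
time: 11.7
tool_pos: [481.7, 81.2, 183.2]
ee_rot: [0.177, 0.984, 0.0, 0.001]
wrist_force: [-0.9, -0.3, -0.2]
width: 85.2
grasp_force: 0.0
[481.70907099  81.23774047 183.24837193] [1.76847371e-01 9.84237867e-01 2.34159084e-04 8.79748830e-04] 159.6276282034082 [ 8.05780490e-02  3.18911061e-01  1.84798585e+00  3.90852478e-06
  9.72874990e-01 -1.13465551e+00]
```

```bash
python3 -m handwheel '[{"x":-0.001,"y":0.001,"z":0.02,"turn":0},{"x":0,"y":0,"z":0.01,"turn":0},{"x":0,"y":0,"z":0,"turn":0}]' 1 
python3 -m handwheel '[{"x":0,"y":0,"z":0,"turn":0},{"x":0,"y":0,"z":0,"turn":0},{"x":0,"y":0,"z":0,"turn":0},{"x":0,"y":0,"z":0,"turn":0},{"x":0,"y":0,"z":0,"turn":0},{"x":0,"y":0,"z":0,"turn":0},{"x":0,"y":0,"z":0,"turn":0}]' -1 110
python3 -m handwheel '[{"x":0,"y":0,"z":-0.02,"turn":0},{"x":0,"y":0,"z":-0.03,"turn":0},{"x":0,"y":0,"z":-0.02,"turn":0},{"x":0,"y":0,"z":0,"turn":0},{"x":0,"y":0,"z":0,"turn":0}]'
python3 -c "
from h import *
s=get_state();print(s['tool_pos'],s['ee_rot'],2*np.degrees(np.arctan2(s['ee_rot'][1],s['ee_rot'][0])))
snap('scene','s2');snap('side','d2')
a=cv2.imread('pics/d2.png')[150:300,130:330]; b=cv2.imread('pics/s2.png')[120:270,180:380]
cv2.imwrite('pics/c2.png',cv2.resize(np.hstack([a,b]),(800,300),interpolation=cv2.INTER_CUBIC))"
```

```text
time: 12.08
tool_pos: [482.0, 81.7, 152.2]
ee_rot: [0.177, 0.984, -0.0, -0.001]
wrist_force: [-0.8, -0.6, 0.0]
width: 85.7
grasp_force: 0.0
time: 12.95
tool_pos: [482.7, 81.9, 153.0]
ee_rot: [0.177, 0.984, 0.0, 0.0]
wrist_force: [-1.2, 0.4, 5.7]
width: 16.0
grasp_force: 108.0
time: 13.58
tool_pos: [481.6, 81.6, 221.4]
ee_rot: [0.177, 0.984, -0.0, -0.001]
wrist_force: [0.1, 0.4, -1.8]
width: 16.0
grasp_force: 108.1
[481.58311731  81.57069792 221.40632298] [ 1.76980576e-01  9.84213891e-01 -2.64570322e-04 -9.06921552e-04] 159.61211870849945
```

View pics/c2.png

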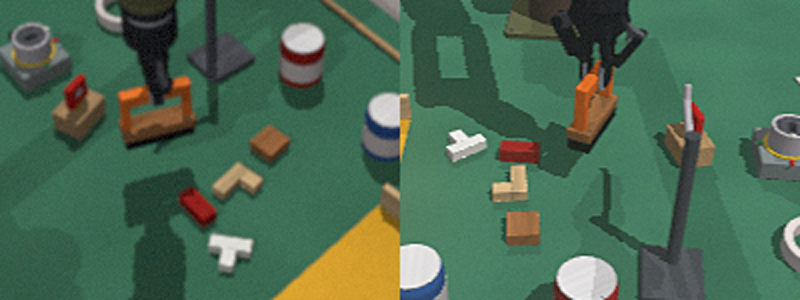

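The crop shows the brush held squarely by its bar and lifted. I'll write a small calculator, then go to the start of sweep A.

```bash
cat >> h.py <<'E'
M=np.array([539.5,-205.]);T5=np.radians(5.2);bx=np.array([np.cos(T5),np.sin(T5)]);by=np.array([-np.sin(T5),np.cos(T5)])
def bay(p): d=np.asarray(p)[:2]-M; return np.round([d@bx,d@by],1)
def wb(u,v): return M+u*bx+v*by
def go(xy,z,brg):
    s=get_state();q=s['ee_rot'];b=2*np.degrees(np.arctan2(q[1],q[0]));t=-(brg-b);t=(t+180)%360-180
    a=np.radians(brg);ex=np.array([np.cos(a),np.sin(a)]);ey=np.array([np.sin(a),-np.cos(a)])
    d=np.asarray(xy)-s['tool_pos'][:2];print('at',s['tool_pos'].round(1),round(b,2),'turn first',np.radians(t).round(4),'x %.1f y %.1f z %.1f'%(d@ex,d@ey,s['tool_pos'][2]-z))
E
python3 -c "
from h import *
go(wb(-60,240),154,185.2)"
```

```text
at [481.5  81.6 221.1] 159.61 turn first -0.4466 x 28.2 y -50.6 z 67.1
```

```bash
python3 -m handwheel '[{"x":0,"y":0,"z":0,"turn":-0.149},{"x":0,"y":0,"z":0,"turn":-0.149},{"x":0,"y":0,"z":0,"turn":-0.149},{"x":0.014,"y":-0.025,"z":0,"turn":0},{"x":0.014,"y":-0.025,"z":0,"turn":0},{"x":0,"y":0,"z":0.03,"turn":0},{"x":0,"y":0,"z":0.025,"turn":0},{"x":0,"y":0,"z":0.012,"turn":0},{"x":0,"y":0,"z":0,"turn":0},{"x":0,"y":0,"z":0,"turn":0}]'
python3 -c "
from h import *
go(wb(-60,-22),154,185.2)"
```

```text
time: 14.92
tool_pos: [459.4, 29.4, 155.4]
ee_rot: [-0.046, 0.999, -0.0, 0.0]
wrist_force: [0.2, -0.6, -2.5]
width: 16.0
grasp_force: 108.2
at [459.4  29.4 155.4] 185.24 turn first 0.0007 x 1.5 y -262.7 z 1.4
```

```bash
python3 -m handwheel '[{"x":0.0015,"y":-0.014,"z":0.001,"turn":0},{"x":0,"y":-0.014,"z":0,"turn":0},{"x":0,"y":-0.014,"z":0,"turn":0},{"x":0,"y":-0.014,"z":0,"turn":0},{"x":0,"y":-0.014,"z":0,"turn":0},{"x":0,"y":-0.014,"z":0,"turn":0},{"x":0,"y":-0.014,"z":0,"turn":0},{"x":0,"y":-0.014,"z":0,"turn":0},{"x":0,"y":-0.014,"z":0,"turn":0},{"x":0,"y":-0.014,"z":0,"turn":0},{"x":0,"y":-0.014,"z":0,"turn":0},{"x":0,"y":-0.014,"z":0,"turn":0},{"x":0,"y":-0.014,"z":0,"turn":0},{"x":0,"y":-0.014,"z":0,"turn":0},{"x":0,"y":-0.014,"z":0,"turn":0},{"x":0,"y":-0.014,"z":0,"turn":0},{"x":0,"y":-0.014,"z":0,"turn":0},{"x":0,"y":-0.012,"z":0,"turn":0},{"x":0,"y":-0.008,"z":0,"turn":0},{"x":0,"y":-0.004,"z":0,"turn":0}]'
python3 -m handwheel '[{"x":0,"y":0,"z":0,"turn":0},{"x":0,"y":0.02,"z":0,"turn":0},{"x":0,"y":0.02,"z":0,"turn":0},{"x":0,"y":0,"z":-0.03,"turn":0},{"x":0,"y":0,"z":-0.03,"turn":0},{"x":0,"y":0,"z":0,"turn":0}]'
cat >> h.py <<'E'
def cuts(fs):
    for f in fs:
        W=cloud(f);p=ld(f)['p'].astype(int)
        d=W[...,:2]-M;u=d@bx;v=d@by
        m=(abs(u)<147)&(v>-167)&(v<300)&(W[...,2]>10)&(W[...,2]<30)
        n,l,st,c=cv2.connectedComponentsWithStats(m.astype(np.uint8))
        for i in range(1,n):
            if st[i,4]>40:
                P=W[l==i];r=rect(P);print(f,st[i,4],bay(r[0]),r[1],r[2],np.median(P[:,2]).round(1),p[l==i].mean(0).round())
E
python3 -c "
from h import *
snap('scene','s3');snap('side','d3');cuts(['s3','d3'])
go(wb(17,235),154,185.2)"
```

```text
time: 17.42
tool_pos: [481.5, -232.1, 154.4]
ee_rot: [-0.045, 0.999, 0.0, 0.0]
wrist_force: [-0.4, 1.8, -1.1]
width: 16.0
grasp_force: 108.2
time: 18.18
tool_pos: [478.9, -190.9, 216.5]
ee_rot: [-0.046, 0.999, -0.001, 0.002]
wrist_force: [0.3, 1.2, -3.3]
width: 16.0
grasp_force: 108.5
s3 261 [-93.8 -68.5] [61.  79.4] 3.6 20.1 [152.  98.  88.]
s3 210 [ 29.7 151.1] [54.3 59.1] 67.6 19.0 [191. 165. 121.]
s3 232 [111.1 192.2] [41.2 50.5] 7.1 21.2 [155. 110.  71.]
d3 122 [ 13.  158.1] [21.9 63. ] 73.3 16.8 [167. 143. 105.]
d3 471 [-97.4 -68.9] [61.6 75.7] 5.9 18.8 [150. 110. 104.]
at [ 477.3 -190.6  214. ] 185.29 turn first 0.0016 x -77.7 y 215.0 z 60.0
```

The T and red pieces are in. L moved to about (29,151) and the dark block to about (111,192), in bay coordinates (u,v). Next is sweep B for L.

```bash
python3 -m handwheel '[{"x":-0.02,"y":0.05,"z":0,"turn":0},{"x":-0.02,"y":0.05,"z":0,"turn":0},{"x":-0.02,"y":0.05,"z":0,"turn":0},{"x":-0.022,"y":0.05,"z":0,"turn":0},{"x":0,"y":0,"z":0.03,"turn":0},{"x":0,"y":0,"z":0.02,"turn":0},{"x":0,"y":0,"z":0.009,"turn":0},{"x":0,"y":0,"z":0,"turn":0},{"x":0,"y":0,"z":0,"turn":0}]'
python3 -c "
from h import *
go(wb(20,-28),154.5,185.2)"
```

```text
time: 19.4
tool_pos: [541.2, 14.6, 155.2]
ee_rot: [-0.045, 0.999, 0.0, -0.0]
wrist_force: [0.5, -0.5, -2.5]
width: 15.9
grasp_force: 109.0
at [541.2  14.6 155.2] 185.2 turn first 0.0 x 1.6 y -246.6 z 0.7
```

```bash
python3 -m handwheel '[{"x":0.0015,"y":-0.013,"z":0.0007,"turn":0},{"x":0,"y":-0.013,"z":0,"turn":0},{"x":0,"y":-0.013,"z":0,"turn":0},{"x":0,"y":-0.013,"z":0,"turn":0},{"x":0,"y":-0.013,"z":0,"turn":0},{"x":0,"y":-0.013,"z":0,"turn":0},{"x":0,"y":-0.013,"z":0,"turn":0},{"x":0,"y":-0.013,"z":0,"turn":0},{"x":0,"y":-0.013,"z":0,"turn":0},{"x":0,"y":-0.013,"z":0,"turn":0},{"x":0,"y":-0.013,"z":0,"turn":0},{"x":0,"y":-0.013,"z":0,"turn":0},{"x":0,"y":-0.013,"z":0,"turn":0},{"x":0,"y":-0.013,"z":0,"turn":0},{"x":0,"y":-0.013,"z":0,"turn":0},{"x":0,"y":-0.013,"z":0,"turn":0},{"x":0,"y":-0.013,"z":0,"turn":0},{"x":0,"y":-0.012,"z":0,"turn":0},{"x":0,"y":-0.009,"z":0,"turn":0},{"x":0,"y":-0.005,"z":0,"turn":0}]'
python3 -m handwheel '[{"x":0,"y":0,"z":0,"turn":0},{"x":0,"y":0.02,"z":0,"turn":0},{"x":0,"y":0.02,"z":0,"turn":0},{"x":0,"y":0,"z":-0.03,"turn":0},{"x":0,"y":0,"z":-0.03,"turn":0},{"x":0,"y":0,"z":0,"turn":0}]'
python3 -c "
from h import *
snap('scene','s4');snap('side','d4');cuts(['s4','d4'])
go(wb(108,245),154,185.2)"
```

```text
time: 21.9
tool_pos: [562.3, -232.0, 154.6]
ee_rot: [-0.045, 0.999, 0.0, -0.0]
wrist_force: [-0.1, 1.7, -1.7]
width: 16.1
grasp_force: 108.9
time: 22.65
tool_pos: [559.9, -190.3, 217.1]
ee_rot: [-0.046, 0.999, -0.001, 0.003]
wrist_force: [0.5, -0.3, -2.3]
width: 16.0
grasp_force: 109.0
s4 248 [-91.7 -69.5] [60.1 74.2] 5.0 20.3 [131.  91.  81.]
s4 221 [ 45.3 -76.1] [53.5 60.8] 94.7 19.1 [193. 164. 118.]
s4 232 [112.4 192.2] [41.1 49.9] 7.2 21.0 [157. 111.  72.]
d4 192 [107.8 191.7] [47.8 50.8] 10.1 19.1 [131.  90.  55.]
d4 240 [ 42. -75.] [53.5 60. ] 97.4 17.1 [172. 146. 105.]
d4 469 [-97.2 -68.8] [63.1 76. ] 4.0 19.0 [129. 103.  97.]
at [ 558.1 -190.2  214.3] 185.29 turn first 0.0016 x -88.1 y 231.9 z 60.3
```

```bash
python3 -m handwheel '[{"x":-0.018,"y":0.046,"z":0,"turn":0},{"x":-0.018,"y":0.046,"z":0,"turn":0},{"x":-0.018,"y":0.046,"z":0,"turn":0},{"x":-0.018,"y":0.046,"z":0,"turn":0},{"x":-0.016,"y":0.046,"z":0,"turn":0},{"x":0,"y":0,"z":0,"turn":0},{"x":0,"y":0,"z":0.03,"turn":0},{"x":0,"y":0,"z":0.02,"turn":0},{"x":0,"y":0,"z":0.009,"turn":0},{"x":0,"y":0,"z":0,"turn":0},{"x":0,"y":0,"z":0,"turn":0}]'
python3 -c "
from h import *
print(bay(get_state()['tool_pos']));go(wb(87,-25),154.5,185.2)"
```

```text
time: 24.12
tool_pos: [625.4, 45.2, 155.7]
ee_rot: [-0.045, 0.999, -0.0, 0.0]
wrist_force: [0.2, 0.6, -2.4]
width: 16.2
grasp_force: 109.2
[108.2 241.4]
at [625.4  45.2 155.7] 185.2 turn first -0.0 x 21.2 y -266.4 z 1.2
```

```bash
python3 -m handwheel '[{"x":0,"y":-0.014,"z":0.001,"turn":0},{"x":0,"y":-0.014,"z":0,"turn":0},{"x":0,"y":-0.014,"z":0,"turn":0},{"x":0.002,"y":-0.014,"z":0,"turn":0},{"x":0.002,"y":-0.014,"z":0,"turn":0},{"x":0.002,"y":-0.014,"z":0,"turn":0},{"x":0.002,"y":-0.014,"z":0,"turn":0},{"x":0.002,"y":-0.014,"z":0,"turn":0},{"x":0.002,"y":-0.014,"z":0,"turn":0},{"x":0.002,"y":-0.014,"z":0,"turn":0},{"x":0.002,"y":-0.014,"z":0,"turn":0},{"x":0.002,"y":-0.014,"z":0,"turn":0},{"x":0.002,"y":-0.014,"z":0,"turn":0},{"x":0.001,"y":-0.014,"z":0,"turn":0},{"x":0,"y":-0.014,"z":0,"turn":0},{"x":0,"y":-0.014,"z":0,"turn":0},{"x":0,"y":-0.014,"z":0,"turn":0},{"x":0,"y":-0.014,"z":0,"turn":0},{"x":0,"y":-0.009,"z":0,"turn":0},{"x":0,"y":-0.005,"z":0,"turn":0}]'
python3 -m handwheel '[{"x":0,"y":0,"z":0,"turn":0},{"x":0,"y":0.02,"z":0,"turn":0},{"x":0,"y":0.02,"z":0,"turn":0},{"x":0,"y":0,"z":-0.03,"turn":0},{"x":0,"y":0,"z":-0.03,"turn":0},{"x":0,"y":0,"z":-0.03,"turn":0},{"x":0,"y":0,"z":0,"turn":0}]'
python3 -c "
from h import *
snap('scene','s5');snap('side','d5');cuts(['s5','d5'])
ortho(['s5','d5'],'o5',zhi=215)"
```

```text
time: 26.62
tool_pos: [628.1, -221.7, 155.0]
ee_rot: [-0.045, 0.999, 0.001, -0.0]
wrist_force: [-1.1, 6.0, 7.3]
width: 16.4
grasp_force: 110.5
time: 27.5
tool_pos: [625.9, -180.8, 246.7]
ee_rot: [-0.046, 0.999, -0.001, 0.002]
wrist_force: [0.5, 1.0, -2.6]
width: 15.8
grasp_force: 109.2
s5 147 [-91.6 -81.2] [40.2 72.8] 9.1 21.1 [164.  94.  85.]
s5 455 [ 54.4 -74.8] [ 54.4 131.3] 22.5 19.9 [150. 116.  79.]
d5 498 [ 48.3 -74. ] [ 54.6 133.5] 21.3 18.1 [130. 100.  67.]
d5 469 [-97.5 -68.9] [60.8 76.5] 4.7 18.9 [171. 129. 121.]
```

View pics/o5.png

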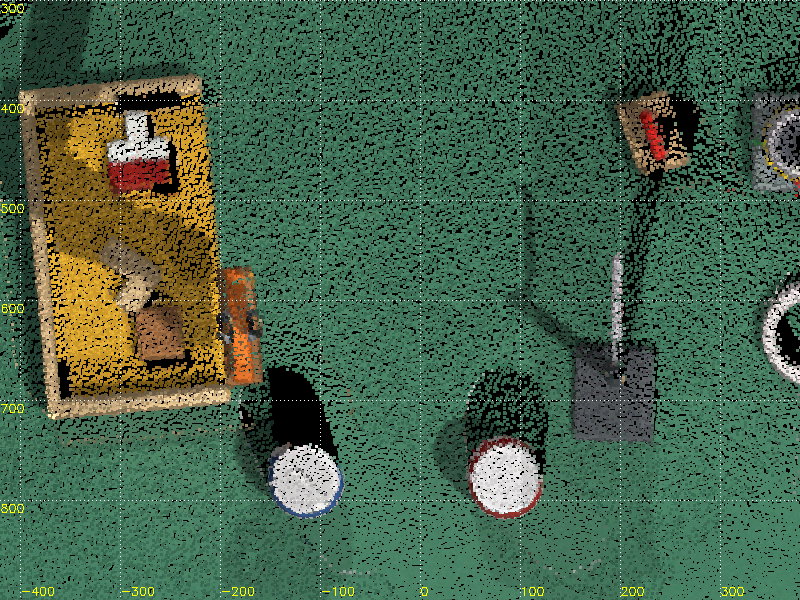

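The map shows all four offcuts well inside the bay, the tins and tape in place, and the key in the block. Now the hook.

```bash
python3 -m handwheel '[{"x":0,"y":0,"z":-0.022,"turn":0.166},{"x":0,"y":0,"z":-0.022,"turn":0.166},{"x":0,"y":0,"z":0,"turn":0.166},{"x":0,"y":0,"z":0,"turn":0.166},{"x":0,"y":0,"z":0,"turn":0.166},{"x":0,"y":0,"z":0,"turn":0.166},{"x":0,"y":0,"z":0,"turn":0.166},{"x":0,"y":0,"z":0,"turn":0.166},{"x":0,"y":0,"z":0,"turn":0.166},{"x":0,"y":0,"z":0,"turn":0.166},{"x":0,"y":0,"z":0,"turn":0},{"x":0,"y":0,"z":0,"turn":0}]'
python3 -c "
from h import *
go((480,197),291,90)"
```

```text
time: 29.1
tool_pos: [624.4, -181.2, 287.2]
ee_rot: [0.705, 0.709, -0.001, -0.001]
wrist_force: [-0.3, -0.4, -1.8]
width: 15.8
grasp_force: 109.1
at [ 624.4 -181.2  287.2] 90.28 turn first 0.0048 x 378.2 y -144.4 z -3.8
```

```bash
python3 -m handwheel '[{"x":0,"y":-0.036,"z":-0.004,"turn":0.005},{"x":0.02,"y":-0.036,"z":0,"turn":0},{"x":0.04,"y":-0.036,"z":0,"turn":0},{"x":0.04,"y":-0.036,"z":0,"turn":0},{"x":0.04,"y":0,"z":0,"turn":0},{"x":0.04,"y":0,"z":0,"turn":0},{"x":0.04,"y":0,"z":0,"turn":0},{"x":0.04,"y":0,"z":0,"turn":0},{"x":0.04,"y":0,"z":0,"turn":0},{"x":0.04,"y":0,"z":0,"turn":0},{"x":0.038,"y":0,"z":0,"turn":0},{"x":0,"y":0,"z":0,"turn":0},{"x":0,"y":0,"z":0,"turn":0},{"x":0,"y":0,"z":0,"turn":0}]'
python3 - <<'E'
from h import *
snap('scene','s6');snap('side','d6');snap('wrist','w6')
go((614,197),291,90)
for f in('s6','d6','w6'):
    W=cloud(f);p=ld(f)['p'].astype(int);R,G,B=p[...,0],p[...,1],p[...,2]
    def reg(x0,x1,y0,y1,z0,z1): return (W[...,0]>x0)&(W[...,0]<x1)&(W[...,1]>y0)&(W[...,1]<y1)&(W[...,2]>z0)&(W[...,2]<z1)
    for z0,z1 in((188,198),(198,225)):
        m=reg(530,645,150,240,z0,z1)&(R<G+40)
        if m.sum()>8: print(f,'prong',rect(W[m]),m.sum(),W[m].min(0).round(),W[m].max(0).round())
    m=reg(640,700,150,240,205,225)
    if m.sum()>3: print(f,'posttop',W[m].mean(0))
    m=reg(430,530,120,270,100,260)&(R>B+70)&(R>G*1.6)
    if m.sum()>20: print(f,'handle',rect(W[m]),W[m].min(0).round(),W[m].max(0).round())
a=cv2.imread('pics/s6.png')[90:270,260:420];b=cv2.imread('pics/d6.png')[90:250,150:330]
cv2.imwrite('pics/c6.png',np.hstack([cv2.resize(a,(400,450)),cv2.resize(b,(400,450))]))
E
```

```text
time: 30.85
tool_pos: [481.9, 195.9, 292.6]
ee_rot: [0.708, 0.706, -0.0, 0.0]
wrist_force: [0.4, -0.4, -2.4]
width: 15.9
grasp_force: 109.2
at [482.1 195.9 292.7] 89.76 turn first -0.0042 x 1.1 y 131.9 z 1.7
s6 prong (array([603.5, 196.3]), array([ 9. , 72.5]), np.float32(178.6)) 67 [567. 192. 192.] [640. 202. 198.]
s6 prong (array([566.1, 196.6]), array([ 7.2, 13.3]), np.float32(2.9)) 24 [560. 193. 198.] [573. 200. 212.]
s6 posttop [677.87958711 194.21460995 213.22308035]
s6 handle (array([485.3, 193.9]), array([ 27.9, 103.5]), np.float32(88.7)) [470. 142. 141.] [500. 246. 247.]
d6 prong (array([601.2, 195.9]), array([12.2, 85.1]), np.float32(176.8)) 72 [559. 188. 188.] [644. 202. 198.]
d6 prong (array([596.9, 198.5]), array([14.4, 90.7]), np.float32(0.2)) 13 [552. 191. 198.] [642. 206. 211.]
d6 posttop [669.45053337 194.15900745 213.48378296]
d6 handle (array([484.5, 193.5]), array([ 27.1, 105.9]), np.float32(88.5)) [470. 141. 171.] [499. 247. 248.]
w6 prong (array([593.7, 197.7]), array([10.4, 69.8]), np.float32(178.6)) 1805 [559. 192. 188.] [628. 203. 198.]
w6 prong (array([560.9, 199.9]), array([ 9.4, 13.4]), np.float32(28.0)) 388 [555. 193. 198.] [568. 204. 211.]
w6 handle (array([483.7, 204.3]), array([29.4, 94.4]), np.float32(95.4)) [465. 157. 163.] [496. 250. 246.]
```

View pics/c6.png

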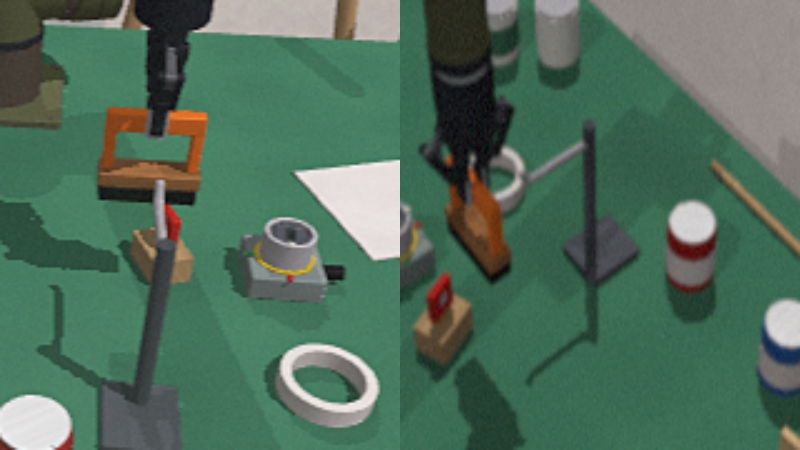

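The brush hangs level, and the prong (z 188–211) lines up with the opening. I'll move it in along the prong.

```bash
python3 -m handwheel '[{"x":0.0015,"y":0.02,"z":0.001,"turn":0},{"x":0,"y":0.02,"z":0,"turn":0},{"x":0,"y":0.02,"z":0,"turn":0},{"x":0,"y":0.02,"z":0,"turn":0},{"x":0,"y":0.02,"z":0,"turn":0},{"x":0,"y":0.02,"z":0,"turn":0},{"x":0,"y":0.011,"z":0,"turn":0},{"x":0,"y":0,"z":0,"turn":0},{"x":0,"y":0,"z":0,"turn":0}]'
python3 -m handwheel '[{"x":0,"y":0,"z":0.007,"turn":0},{"x":0,"y":0,"z":0.006,"turn":0},{"x":0,"y":0,"z":0.004,"turn":0},{"x":0,"y":0,"z":0.003,"turn":0},{"x":0,"y":0,"z":0,"turn":0},{"x":0,"y":0,"z":0,"turn":0}]'
```

```text
time: 32.12
tool_pos: [612.6, 197.8, 291.4]
ee_rot: [0.708, 0.706, -0.0, -0.0]
wrist_force: [0.6, -0.2, -2.5]
width: 16.0
grasp_force: 109.2
time: 32.88
tool_pos: [613.2, 197.9, 271.9]
ee_rot: [0.708, 0.706, 0.0, 0.0]
wrist_force: [-0.8, 0.0, -1.9]
width: 15.9
grasp_force: 109.3
```

```bash
python3 -m handwheel '[{"x":0,"y":0,"z":0.002,"turn":0},{"x":0,"y":0,"z":0,"turn":0},{"x":0,"y":0,"z":0,"turn":0}]'
python3 -m handwheel '[{"x":0,"y":0,"z":0.0015,"turn":0},{"x":0,"y":0,"z":0,"turn":0},{"x":0,"y":0,"z":0,"turn":0}]'
```

```text
time: 33.25
tool_pos: [613.1, 197.9, 269.7]
ee_rot: [0.708, 0.706, 0.0, -0.0]
wrist_force: [0.2, 0.3, -2.1]
width: 16.0
grasp_force: 109.3
time: 33.62
tool_pos: [613.1, 197.9, 268.2]
ee_rot: [0.708, 0.706, 0.0, 0.0]
wrist_force: [-0.5, 0.6, -2.2]
width: 15.8
grasp_force: 109.4
```

```bash
python3 -m handwheel '[{"x":0,"y":0,"z":0.0015,"turn":0},{"x":0,"y":0,"z":0,"turn":0},{"x":0,"y":0,"z":0,"turn":0}]'
python3 -m handwheel '[{"x":0,"y":0,"z":0.001,"turn":0},{"x":0,"y":0,"z":0,"turn":0},{"x":0,"y":0,"z":0,"turn":0}]'
```

```text
time: 34.0
tool_pos: [613.1, 197.9, 267.9]
ee_rot: [0.708, 0.706, 0.0, 0.0]
wrist_force: [-2.6, -0.4, 5.6]
width: 16.0
grasp_force: 113.9
time: 34.38
tool_pos: [613.1, 197.9, 267.9]
ee_rot: [0.708, 0.706, 0.001, 0.001]
wrist_force: [-3.8, -0.7, 8.9]
width: 15.8
grasp_force: 116.3
```

It's in contact. I'll relieve the load, open only part way to clear the post and tip, and rise.

```bash
python3 -m handwheel '[{"x":0,"y":0,"z":-0.0015,"turn":0},{"x":0,"y":0,"z":0,"turn":0}]'
python3 -m handwheel '[{"x":0,"y":0,"z":0,"turn":0},{"x":0,"y":0,"z":0,"turn":0},{"x":0,"y":0,"z":0,"turn":0},{"x":0,"y":0,"z":0,"turn":0},{"x":0,"y":0,"z":0,"turn":0}]' -0.2
python3 -m handwheel '[{"x":0,"y":0,"z":-0.005,"turn":0},{"x":0,"y":0,"z":-0.01,"turn":0},{"x":0,"y":0,"z":-0.015,"turn":0},{"x":0,"y":0,"z":-0.03,"turn":0},{"x":0,"y":0,"z":-0.04,"turn":0},{"x":0,"y":0,"z":0,"turn":0}]'
python3 - <<'E'
from h import *
snap('scene','s7');snap('side','d7')
for f in('s7','d7'):
    W=cloud(f);p=ld(f)['p'].astype(int);R,G,B=p[...,0],p[...,1],p[...,2]
    m=(W[...,0]>530)&(W[...,0]<690)&(W[...,1]>100)&(W[...,1]<300)&(W[...,2]>90)&(W[...,2]<260)&(R>B+70)&(R>G*1.6)
    print(f,'handle',rect(W[m]),W[m].min(0).round(),W[m].max(0).round(),m.sum())
a=cv2.imread('pics/s7.png')[90:270,260:420];b=cv2.imread('pics/d7.png')[90:250,150:330]
cv2.imwrite('pics/c7.png',np.hstack([cv2.resize(a,(400,450)),cv2.resize(b,(400,450))]))
go((433.8,233.8),160,199.96)
E
```

```text
time: 34.62
tool_pos: [613.2, 197.9, 267.9]
ee_rot: [0.708, 0.706, 0.0, 0.0]
wrist_force: [-2.1, -1.3, 5.7]
width: 16.1
grasp_force: 113.9
time: 35.25
tool_pos: [613.0, 197.9, 266.9]
ee_rot: [0.708, 0.706, -0.0, -0.0]
wrist_force: [-0.1, -0.1, 0.5]
width: 34.1
grasp_force: 0.0
time: 36.0
tool_pos: [614.9, 198.4, 373.0]
ee_rot: [0.708, 0.706, 0.004, 0.003]
wrist_force: [0.1, 0.3, 0.4]
width: 34.0
grasp_force: 0.0
s7 handle (array([613.3, 196.3]), array([ 31. , 104.1]), np.float32(86.6)) [600. 145. 146.] [632. 247. 222.] 618
d7 handle (array([618.2, 195.1]), array([ 36.3, 106.6]), np.float32(89.8)) [600. 142. 147.] [636. 248. 223.] 313
at [613.2 198.  368.6] 89.83 turn first -1.9222 x 156.4 y 94.9 z 208.6
```

View pics/c7.png

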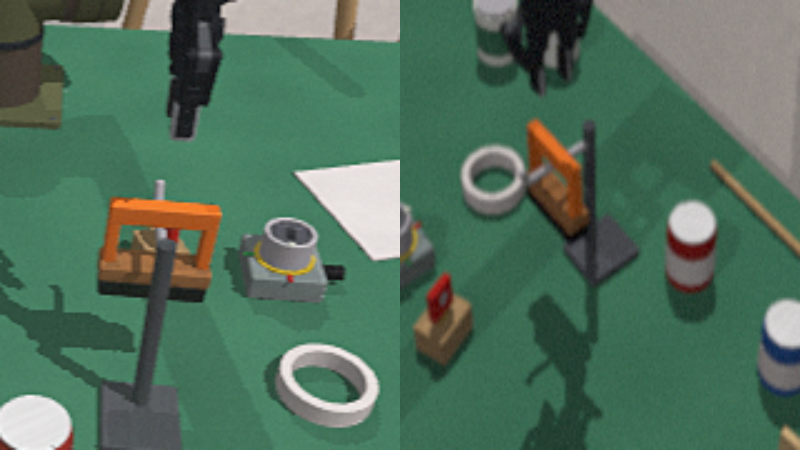

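The brush hangs on the prong with the handle centred at about (614,196), bar top z≈222, and it is free of the fingers. Now I'll go back for the key.

```bash
python3 -m handwheel '[{"x":0,"y":0,"z":0,"turn":-0.16},{"x":0,"y":0,"z":0,"turn":-0.16},{"x":0,"y":0,"z":0,"turn":-0.16},{"x":0,"y":0,"z":0,"turn":-0.16},{"x":0,"y":0,"z":0,"turn":-0.16},{"x":0,"y":0,"z":0,"turn":-0.16},{"x":0,"y":0,"z":0,"turn":-0.16},{"x":0,"y":0,"z":0,"turn":-0.16},{"x":0,"y":0,"z":0,"turn":-0.16},{"x":0,"y":0,"z":0,"turn":-0.16},{"x":0,"y":0,"z":0,"turn":-0.16},{"x":0,"y":0,"z":0,"turn":-0.162},{"x":0.036,"y":0.02,"z":0,"turn":0},{"x":0.04,"y":0.025,"z":0,"turn":0},{"x":0.04,"y":0.025,"z":0,"turn":0},{"x":0.04,"y":0.025,"z":0,"turn":0},{"x":0,"y":0,"z":0.04,"turn":0},{"x":0,"y":0,"z":0.05,"turn":0},{"x":0,"y":0,"z":0,"turn":0},{"x":0,"y":0,"z":0,"turn":0}]' 1 60
python3 - <<'E'
from h import *
snap('wrist','w8')
W=cloud('w8');p=ld('w8')['p'].astype(int);R,G,B=p[...,0],p[...,1],p[...,2]
def reg(x0,x1,y0,y1,z0,z1): return (W[...,0]>x0)&(W[...,0]<x1)&(W[...,1]>y0)&(W[...,1]<y1)&(W[...,2]>z0)&(W[...,2]<z1)
m=reg(380,490,180,290,80,92)&(R>G+60); print(m.sum(),rect(W[m]) if m.sum()>5 else '',np.median(W[m],0) if m.any() else '')
go((433.8,233.8),122.5,199.96)
E
```

```text
time: 38.6
tool_pos: [434.6, 234.2, 277.9]
ee_rot: [-0.173, 0.985, 0.0, 0.0]
wrist_force: [-0.2, 0.6, 0.3]
width: 85.4
grasp_force: 0.0
697 (array([433.1, 234.7]), array([12.6, 42.2]), np.float32(19.0)) [432.55256879 234.34004188  85.50912701]
at [435.2 234.4 278.7] 199.94 turn first -0.0004 x 1.5 y -0.1 z 156.2
```

```bash
python3 -m handwheel '[{"x":0.0005,"y":0,"z":0.04,"turn":0},{"x":0.0005,"y":0,"z":0.04,"turn":0},{"x":0,"y":0,"z":0.04,"turn":0},{"x":0,"y":0,"z":0.025,"turn":0},{"x":0,"y":0,"z":0.011,"turn":0},{"x":0,"y":0,"z":0,"turn":0},{"x":0,"y":0,"z":0,"turn":0},{"x":0,"y":0,"z":0,"turn":0}]' 1 60
python3 -m handwheel '[{"x":0,"y":0,"z":0,"turn":0},{"x":0,"y":0,"z":0,"turn":0},{"x":0,"y":0,"z":0,"turn":0},{"x":0,"y":0,"z":0,"turn":0},{"x":0,"y":0,"z":0,"turn":0},{"x":0,"y":0,"z":0,"turn":0},{"x":0,"y":0,"z":0,"turn":0}]' -1
python3 -c "
from h import *
go((433.8,233.8),122.5,199.96)"
python3 -m handwheel '[{"x":0,"y":0,"z":-0.01,"turn":0},{"x":0,"y":0,"z":-0.02,"turn":0},{"x":0,"y":0,"z":-0.03,"turn":0},{"x":0,"y":0,"z":-0.03,"turn":0.12},{"x":0,"y":0,"z":0,"turn":0.12},{"x":0,"y":0,"z":0,"turn":0.121},{"x":0,"y":0,"z":0,"turn":0},{"x":0,"y":0,"z":0,"turn":0}]'
python3 -c "
from h import *
go((441.7,379.9),203,179.26)"
```

```text
time: 39.65
tool_pos: [433.8, 234.0, 122.4]
ee_rot: [-0.173, 0.985, 0.0, 0.001]
wrist_force: [0.8, 0.2, 0.4]
width: 85.6
grasp_force: 0.0
time: 40.52
tool_pos: [433.1, 233.5, 121.3]
ee_rot: [-0.173, 0.985, -0.0, -0.0]
wrist_force: [0.0, -1.6, 2.7]
width: 13.1
grasp_force: 59.0
at [433.1 233.5 121.3] 199.95 turn first -0.0001 x -0.8 y 0.0 z -1.2
time: 41.52
tool_pos: [433.0, 233.7, 211.3]
ee_rot: [0.005, 1.0, 0.0, -0.0]
wrist_force: [0.6, -0.5, -1.0]
width: 13.4
grasp_force: 58.8
at [433.  233.7 211.3] 179.38 turn first 0.0022 x -6.8 y 146.3 z 8.3
```

```bash
python3 -m handwheel '[{"x":-0.006,"y":0.0263,"z":0,"turn":0.002},{"x":0,"y":0.03,"z":0,"turn":0},{"x":0,"y":0.03,"z":0,"turn":0},{"x":0,"y":0.03,"z":0,"turn":0},{"x":0,"y":0.03,"z":0,"turn":0},{"x":0,"y":0,"z":0.01,"turn":0},{"x":0,"y":0,"z":0,"turn":0},{"x":0,"y":0,"z":0,"turn":0},{"x":0,"y":0,"z":0,"turn":0}]'
python3 -c "
from h import *
go((441.7,379.9),155,179.26)"
```

```text
time: 42.65
tool_pos: [441.3, 379.1, 201.4]
ee_rot: [0.008, 1.0, -0.0, -0.0]
wrist_force: [0.0, -0.4, -1.3]
width: 13.1
grasp_force: 58.8
at [441.3 379.1 201.4] 179.11 turn first -0.0026 x -0.4 y 0.8 z 46.4
```

```bash
python3 -m handwheel '[{"x":0.0003,"y":0.0007,"z":0,"turn":-0.002},{"x":0,"y":0,"z":0.006,"turn":0},{"x":0,"y":0,"z":0.005,"turn":0},{"x":0,"y":0,"z":0.004,"turn":0},{"x":0,"y":0,"z":0.004,"turn":0},{"x":0,"y":0,"z":0,"turn":0},{"x":0,"y":0,"z":0,"turn":0}]'
```

```text
time: 43.52
tool_pos: [440.6, 380.1, 181.7]
ee_rot: [0.006, 1.0, -0.001, -0.001]
wrist_force: [-0.8, -1.7, -2.4]
width: 13.3
grasp_force: 58.8
```

```bash
python3 -m handwheel '[{"x":0,"y":0,"z":0.006,"turn":0},{"x":0,"y":0,"z":0.006,"turn":0},{"x":0,"y":0,"z":0.006,"turn":0},{"x":0,"y":0,"z":0.005,"turn":0},{"x":0,"y":0,"z":0,"turn":0},{"x":0,"y":0,"z":0,"turn":0},{"x":0,"y":0,"z":0,"turn":0}]'
```

```text
time: 44.4
tool_pos: [440.5, 380.0, 158.5]
ee_rot: [0.006, 1.0, -0.001, -0.001]
wrist_force: [-0.8, -5.5, -4.5]
width: 13.5
grasp_force: 58.5
```

```bash
python3 -m handwheel '[{"x":0,"y":-0.0005,"z":0.002,"turn":0},{"x":0,"y":0,"z":0.001,"turn":0},{"x":0,"y":0,"z":0,"turn":0},{"x":0,"y":0,"z":0,"turn":0}]'
python3 -m handwheel '[{"x":0,"y":0,"z":0,"turn":0.13},{"x":0,"y":0,"z":0,"turn":0.13},{"x":0,"y":0,"z":0,"turn":0.13},{"x":0,"y":0,"z":0,"turn":0.13},{"x":0,"y":0,"z":0,"turn":0.13},{"x":0,"y":0,"z":0,"turn":0.13},{"x":0,"y":0,"z":0,"turn":0.13},{"x":0,"y":0,"z":0,"turn":0.13},{"x":0,"y":0,"z":0,"turn":0.13},{"x":0,"y":0,"z":0,"turn":0.13},{"x":0,"y":0,"z":0,"turn":0.13},{"x":0,"y":0,"z":0,"turn":0.13},{"x":0,"y":0,"z":0,"turn":0.02},{"x":0,"y":0,"z":0,"turn":0},{"x":0,"y":0,"z":0,"turn":0},{"x":0,"y":0,"z":0,"turn":0}]'
python3 -c "
from h import *
s=get_state();print(s['tool_pos'],2*np.degrees(np.arctan2(s['ee_rot'][1],s['ee_rot'][0])),s['torque'])"
```

```text
time: 44.9
tool_pos: [440.7, 379.9, 156.8]
ee_rot: [0.006, 1.0, -0.0, -0.0]
wrist_force: [-0.6, -4.9, 2.2]
width: 13.1
grasp_force: 59.5
time: 46.9
tool_pos: [441.3, 381.0, 156.7]
ee_rot: [0.715, 0.699, 0.001, -0.0]
wrist_force: [-1.1, 1.0, 1.2]
width: 13.3
grasp_force: 59.2
[441.27359893 381.01385226 156.74746654] 88.75908312902028 [0.31227753 0.35923524 0.02537161]
```

```bash
python3 -m handwheel '[{"x":0,"y":0,"z":0,"turn":0.02},{"x":0,"y":0,"z":0,"turn":-0.02},{"x":0,"y":0,"z":0,"turn":0}]'
python3 -m handwheel '[{"x":0,"y":0,"z":0,"turn":0},{"x":0,"y":0,"z":0,"turn":0},{"x":0,"y":0,"z":0,"turn":0},{"x":0,"y":0,"z":0,"turn":0},{"x":0,"y":0,"z":0,"turn":0},{"x":0,"y":0,"z":-0.01,"turn":0},{"x":0,"y":0,"z":-0.03,"turn":0},{"x":0,"y":0,"z":-0.04,"turn":0},{"x":-0.02,"y":0,"z":-0.04,"turn":0},{"x":-0.04,"y":0,"z":-0.03,"turn":0},{"x":0,"y":0,"z":0,"turn":0},{"x":0,"y":0,"z":0,"turn":0}]' 1
python3 - <<'E'
from h import *
snap('wrist','w9');snap('scene','s9');snap('side','d9')
W=cloud('w9');p=ld('w9')['p'].astype(int);R,G,B=p[...,0],p[...,1],p[...,2]
m=(R>150)&(G<80)&(B<80)&(W[...,2]>90); print('key',rect(W[m]),np.nanmedian(W[m][:,2]))
m=(abs(W[...,0]-441)<50)&(abs(W[...,1]-380)<50)&(W[...,2]>68)&(W[...,2]<76);print('hub',rect(W[m]))
cuts(['s9','d9'])
for f in('s9','d9'):
    W=cloud(f);p=ld(f)['p'].astype(int);R,G,B=p[...,0],p[...,1],p[...,2]
    m=(W[...,0]>530)&(W[...,0]<690)&(W[...,1]>100)&(W[...,1]<300)&(W[...,2]>90)&(W[...,2]<260)&(R>B+70)&(R>G*1.6)
    print(f,'handle',rect(W[m]),W[m].min(0).round(),W[m].max(0).round())
a=cv2.imread('pics/w9.png');b=cv2.imread('pics/s9.png')
cv2.imwrite('pics/c9.png',np.hstack([cv2.resize(a,(400,300)),cv2.resize(b,(400,300))]))
E
```

```text
time: 47.28
tool_pos: [441.3, 380.1, 156.2]
ee_rot: [0.715, 0.699, 0.0, 0.0]
wrist_force: [-0.1, 1.1, -0.1]
width: 13.2
grasp_force: 59.1
time: 48.78
tool_pos: [439.5, 320.1, 306.6]
ee_rot: [0.715, 0.699, 0.001, -0.0]
wrist_force: [0.4, -0.2, -0.5]
width: 85.6
grasp_force: 0.0
key (array([441.8, 380.1]), array([11.5, 40.4]), np.float32(90.4)) 119.48043732229354
hub (array([441.2, 380.1]), array([61. , 61.1]), np.float32(156.4))
s9 266 [-92.1 -68.5] [60.6 76.4] 4.8 20.3 [169. 113. 102.]
s9 454 [ 52.  -75.6] [ 54.5 133.7] 22.4 20.1 [173. 134.  90.]
d9 480 [ 48.6 -73.4] [ 53.3 134. ] 21.3 18.0 [155. 120.  81.]
d9 464 [-96.5 -67.5] [64.  75.1] 5.9 19.1 [172. 129. 121.]
s9 handle (array([617., 195.]), array([ 30.9, 104.8]), np.float32(88.1)) [602. 142. 138.] [634. 247. 221.]
d9 handle (array([617.6, 196.5]), array([ 35.5, 109.1]), np.float32(90.8)) [600. 142. 148.] [635. 251. 224.]
```

View pics/c9.png

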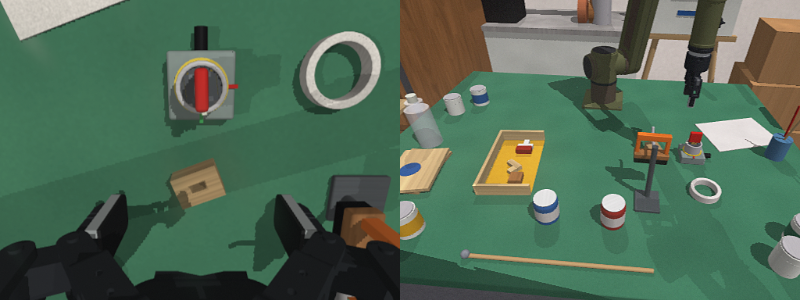

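The key is fully in the slot (top at 119.5 mm, as at the start) with the pointer at the green mark (202,118). The brush hangs on the hook, the offcuts are in the bay, and the robot is clear.

```bash
python3 -c "
from workcell import *
print(job_done())"
```

```text
the job is handed in; nothing more can be done
None
```

I handed the job in at about 49 s, with no verdict returned: by the last camera check all four offcuts present are in the bay, the brush hangs on the hook, the key is fully in the switch at the green mark, and the tins and tape are undisturbed.

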